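Swap the props round on three photo plinths

ROBOT

A 6-joint arm with a two-finger parallel gripper is mounted at the origin on a cart in front of the work surface, level with it; the furniture and walls round the work are solid. World frame = base frame: x ahead of the robot, y to its left, z up, the work surface at z = 0. Lengths are in m, angles in rad, forces in N, time in s.
With the tool pointing down it reaches from about 0.35 to 0.95 m from the base axis. Payload 17.4 kg.
Tool frame: the origin (TCP) lies at the very end of the fingers, on their centre line; the grasp point (between the pads) lies 19 mm behind it (env.hold_point_z is the distance from the TCP to the grasp point, in m); z points along the fingers, y is the line along which they close (so a half turn about z gives the same grasp; the last joint's range is limited). The gripper opens to 93 mm and grips with 3 to 60 N. Pads are 15 mm wide; open, the fingers measure 128 mm over their backs; the gripper's body (75 mm by 188 mm) begins 65 mm behind the grasp point.
Start: joints at [1.245, 0.116, 1.442, -0, 1.584, -0.038], TCP at [0.192, 0.647, 0.219] pointing down, gripper open.
Joint ranges: [-2.83, 2.83], [-0.83, 2.19], [0.07, 2.5], [-1.14, 4.28], [0.01, 3], [-2.97, 2.97]. Speed limits (rad/s): [1.89, 1.89, 2.22, 3.14, 3.14, 3.14].

INTERFACE

Orientations are given as a unit quaternion [w, x, y, z].
In Python, from cell import monitor, eyes, workorder, env gives the robot as it stands.
- The arm moves only by the shell command python3 -m jog 'ROWS' [FORCE]. ROWS is JSON, a list that holds one entry, the list of rows, each a list of 7 numbers: the shift along the tool's x, y, z in m, then the turn, a rotation vector about the tool's x, y, z in degrees, then the finger opening in m, from 0 to 0.093. In form: [[[tx, ty, tz, rx, ry, rz, hand], ...]]. A call has 1 to 8 rows; each row is the pose to reach, as a shift and turn from the pose commanded when the call began, along the tool's axes at that moment; what a row does not reach only later rows make up. A row lasts 1/12 s, in which the tool goes at most 41.7 mm and 7.16 degrees, less where a joint would pass 70% of its speed; a pose out of reach is approached as far as the arm can. A call with a gripper value outside its range is refused whole. The fingers move at their own pace and stop on an object; FORCE is the grip in N (left out, the last holds). Time passes only in rows, so rows that repeat a pose let the fingers close. It gives the time, the measured TCP pose, the force, the opening and the grip force at its end, in the units of the state.
- monitor.observe(): the state, without advancing time (a new reading comes with each control period).
- eyes.snapshot(name): name is "side" or "top"; returns a dict with "color" (384x512x3 uint8, blue, green, red), "depth" (384x512 float32, m along the optical axis (not along the pixel's ray), 0 where there is no reading), "vfov" (degrees; the focal length in pixels is half the picture's height over the tangent of half this angle, whatever the lens; pixels are square), "cx", "cy" (the principal point, pixels), "k1" (the pictures are not rectified: a ray, as slopes to the right and down, at radius r is drawn at 1 + k1 r^2 times it, then the intrinsics apply), "position" and "attitude" of the camera in the world. Camera axes: x right, y down, z forward; pixel columns grow to the right and rows downward; lengths in m; the calibration is good to about 2 mm. A picture is of the moment at which its call begins.
- workorder.sign_off(): hands the job in; it is judged then, once.
Trained networks look in the newest picture that a camera, given by its name, has taken for a name from the list of things; names that differ only in an ending like _2 or _b are one class to them, and where a whole thing is asked for, a point or a joint stands for the part that bears it (a point fixed in the world has none). Each returns a list of dicts, best first, with "conf" (0 to 1); they miss things now and then, are a little off and sometimes report something else, mostly with a low value. They report only what shows in the picture. A call takes as long as a camera call.
- eyes.search_frame(label, camera): "position" ([x, y, z] in m, in world coordinates, good to about 4 mm: the middle of the surface that is visible of it).
- eyes.silhouettes(label, camera): "mask" (384x512 bool, what is visible of it).
The state is a dict: "time_s": time; "joint_pos": joint angles; "joint_velocities": joint speeds; "tau": joint torques, N m; "ee_pos": TCP position; "tcp_rot": TCP orientation; "ft_force": force on the tool from outside, world axes, zero at the start; "wrist_torque": the same for the moment, N m; "finger_gap": opening from 0.0 (shut) to 1.0 (fully open); "gripper_force": force on a finger pad.
Only numpy, scipy, OpenCV 4.12 (cv2) and the standard library are available. Lean on these libraries where they do the work, as an engineer would, in place of code of your own. Each camera call takes 0.05 s, during which the arm holds its last target. There are 200 camera calls.

TASK

The candle-making props for the product photo are on the wrong wooden plinths. Swap them round so that the dropper bottle stands on the low round plinth, the candle tin on the middle-height square plinth and the wax bar lies flat on the tall six-sided plinth, each the right way up in the middle of its plinth; the empty cork mat is a free spot to put something down on meanwhile. Leave the wick spool and the glass candle beside them where they are.

Things in the scene. Friction and masses are not known exactly. Their poses are not given: they have to be found in the camera images.
- bottle_mid (a point): Dropper bottle, pale with a black dropper cap, upright, 108 high: round body 37 in diameter from its foot to 64 up, black collar 26 in diameter from 65 to 81 up, rubber bulb 16 in diameter from 80 to 108 up; 0.09 kg. The point is on its axis, half-way up (54 above its foot); z is up. At the start it stands on the tall six-sided plinth. (Similar bottles standing on the bench at the far left are not part of the job.)
- tin_mid (a point): Round white candle tin with a closed press lid (fixed on; orange-red disc on top), 46 high: lid 68 in diameter from 26 to 46 up, body 64 in diameter below it; 0.11 kg. The point is on its axis, half-way up (23 above its underside); z is up. At the start it stands on the low round plinth.
- wax_mid (a point): Bar of raw yellow wax lying flat, 52 wide (its x axis) by 92 long (its y axis) by 26 high; 0.13 kg; grasp it across its width. The point is its centre (13 above its underside); z is up. At the start it lies on the square plinth. (Other wax bars farther back on the bench are not part of the job.)
- plinth_low_top (a point): Low round plinth of light wood, fixed to the bench: 110 in diameter, 25 high. The point is the centre of its flat top. The bottle's place.
- plinth_mid_top (a point): Square plinth of light wood, fixed to the bench: 106 by 106, 50 high. The point is the centre of its flat top; x and y run along its sides. The tin's place.
- plinth_tall_top (a point): Tall six-sided plinth of light wood, fixed to the bench: 120 across its corners, 104 across its flats, 75 high. The point is the centre of its flat top. The wax bar's place (it may lie at any angle).
- mat_top (a point): Thin square cork mat, fixed to the bench: 110 by 110, 4 thick, empty at the start: the free spot. The point is the centre of its top. The mat and the three plinths trade places from start to start.
- spool_mid (a point): Bystander: spool of white wick with two wooden flanges, 60 in diameter, 52 high, standing on the bench; the point is its centre. Not to be moved.
- candle_mid (a point): Bystander: glass tumbler with a set candle in it, 67 in diameter, 85 high, standing on the bench; the point is on its axis, half-way up. Not to be moved.
- wick_box: Closed wooden box, fixed, 195 (x) by 254 (y) by 96 high, standing between the plinths, so carry things over it; the origin is the centre of its underside. It is not part of the job, nor are the heap of wax flakes to the right of the work (about 200 high at its peak) and the white roll behind the box (about 120 high).

How it is judged:
At the end, for the whole second after the job is handed in: The bottle stands on the low round plinth, the tin on the square plinth and the wax bar lies on the tall six-sided plinth: each with its axis within 15 mm of the plinth's centre, resting on its top (height within 6 mm), right way up within 0.12 rad, and at rest (horizontal distance between bottle_mid and plinth_low_top below 0.015 m and z of bottle_mid in the frame of plinth_low_top between 0.048 and 0.06 m and angle between each of bottle_mid, tin_mid, wax_mid's own z axis and vertical below 0.12 rad and linear speed of each of bottle, tin, wax below 0.02 m/s and horizontal distance between tin_mid and plinth_mid_top below 0.015 m and z of tin_mid in the frame of plinth_mid_top between 0.017 and 0.029 m and horizontal distance between wax_mid and plinth_tall_top below 0.015 m and z of wax_mid in the frame of plinth_tall_top between 0.007 and 0.019 m); the robot touches nothing.
It fails at once if the wick spool is pushed from its place (more than 20 mm) (distance of spool_mid from where it was at the start of the episode above 0.02 m).
It fails at once if the glass candle is pushed from its place (more than 20 mm) (distance of candle_mid from where it was at the start of the episode above 0.02 m).
It also fails if it takes over 112 s, if anything falls off the work surface, if the arm or the gripper's body presses on something with over 40 N, if the wrist force passes 120 N, or if a joint passes its speed limit or range.

## Working session

There is one attempt and no reset: what is moved stays moved. The work goes in short steps, Python scripts to look and compute and a shell command to move; the robot and the scene stay as the last step left them, time stands still between calls to the robot, and variables do not carry over. Pictures are saved under pics/ and viewed, at most 14 in all, crops included, and the job is handed in when it is done.

```bash
ls; mkdir -p pics; cat > h.py <<'E'
import numpy as np,cv2
from cell import monitor,eyes,workorder,env
from scipy.spatial.transform import Rotation as R
def q2R(q): q=np.array(q); return R.from_quat(q[[1,2,3,0]]).as_matrix()
def cloud(s):
    d=s["depth"];h,w=d.shape;f=h/2/np.tan(np.radians(s["vfov"])/2)
    K=np.array([[f,0,s["cx"]],[0,f,s["cy"]],[0,0,1]])
    v,u=np.mgrid[:h,:w]
    x=(u-s["cx"])/f;y=(v-s["cy"])/f;X,Y=x.copy(),y.copy()
    for _ in range(15):
        g=1+s["k1"]*(X*X+Y*Y);X,Y=x/g,y/g
    P=np.stack([X*d,Y*d,d],-1)
    return P@q2R(s["attitude"]).T+np.array(s["position"])
E
python3 - <<'E'
from h import *
st=monitor.observe();print({k:np.round(v,3) for k,v in st.items()})
for c in("top","side"):
    s=eyes.snapshot(c);cv2.imwrite(f"pics/{c}0.png",s["color"]);P=cloud(s);np.save(c+".npy",P)
    print(c,np.round(s["position"],3),np.round(q2R(s["attitude"])[:,2],2))
    for n in["bottle_mid","tin_mid","wax_mid","plinth_low_top","plinth_mid_top","plinth_tall_top","mat_top","spool_mid","candle_mid","wick_box"]:
        print(n,[(np.round(r["position"],3).tolist(),round(r["conf"],2)) for r in eyes.search_frame(n,c)[:3]])
E
```

```text
pics
{'time_s': np.float64(0.0), 'joint_pos': array([ 1.245,  0.116,  1.442, -0.   ,  1.584, -0.038]), 'joint_velocities': array([-0.   ,  0.002, -0.001,  0.001, -0.   ,  0.001]), 'tau': array([-1.0000e-03, -7.2124e+01, -6.2261e+01,  7.8000e-02,  2.4000e-02,
       -0.0000e+00]), 'ee_pos': array([0.192, 0.647, 0.218]), 'tcp_rot': array([-0.   ,  0.143,  0.99 , -0.001]), 'ft_force': array([-0.105, -0.528, -0.321]), 'wrist_torque': array([-0.013,  0.012,  0.023]), 'gripper_force': np.float64(0.0), 'finger_gap': np.float64(1.001)}
top [0.403 0.093 1.263] [ 0.06 -0.03 -1.  ]
bottle_mid [([0.45, -0.16, 0.131], 0.67)]
tin_mid [([0.526, 0.446, 0.071], 0.97)]
wax_mid [([0.402, 0.253, 0.074], 0.65)]
plinth_low_top [([0.534, 0.418, 0.024], 0.82)]
plinth_mid_top [([0.375, 0.27, 0.045], 0.67)]
plinth_tall_top [([0.456, -0.144, 0.076], 0.59)]
mat_top [([0.585, 0.297, 0.005], 0.77)]
spool_mid [([0.575, -0.1, 0.046], 0.62)]
candle_mid [([0.391, -0.299, 0.048], 0.95), ([0.376, 0.269, 0.045], 0.49)]
wick_box [([0.501, 0.071, 0.099], 0.64)]
side [ 0.213 -0.869  0.757] [ 0.23  0.8  -0.56]
bottle_mid [([0.444, -0.178, 0.126], 0.67)]
tin_mid [([0.522, 0.429, 0.063], 0.68)]
wax_mid [([0.397, 0.236, 0.073], 0.8)]
plinth_low_top [([0.529, 0.408, 0.024], 0.74)]
plinth_mid_top [([0.376, 0.224, 0.041], 0.67), ([0.403, 0.238, 0.073], 0.44)]
plinth_tall_top [([0.445, -0.188, 0.07], 0.95)]
mat_top []
spool_mid [([0.567, -0.109, 0.04], 0.78)]
candle_mid [([0.396, -0.317, 0.054], 0.66)]
wick_box [([0.495, 0.014, 0.1], 0.66)]
```

View pics/top0.png

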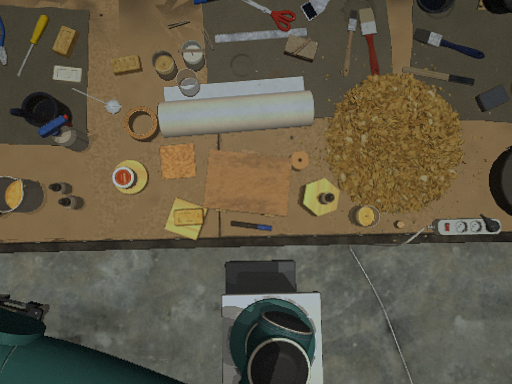

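View pics/side0.png

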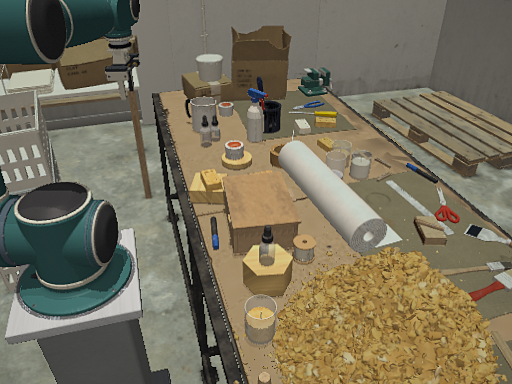

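```bash
python3 - <<'E'
from h import *
T=np.load("top.npy")
def rect(name,c,r,z0,z1):
    P=T.reshape(-1,3);m=(np.hypot(P[:,0]-c[0],P[:,1]-c[1])<r)&(P[:,2]>z0)&(P[:,2]<z1)
    p=P[m];q=(p[:,:2]*1000).astype(np.float32)
    if len(q)<5: print(name,len(q));return
    (cx,cy),(w,h),a=cv2.minAreaRect(q);e,er=cv2.minEnclosingCircle(q)
    print(name,m.sum(),"rect",round(cx),round(cy),round(w),round(h),round(a),"circ",np.round(e),round(er),"z",np.round(np.median(p[:,2]),4))
rect("tin top",(.526,.446),.06,.062,.085)
rect("low",(.526,.44),.075,.015,.035)
rect("wax top",(.40,.253),.075,.066,.09)
rect("mid",(.39,.255),.09,.038,.058)
rect("mat",(.585,.297),.075,.0018,.012)
rect("tall",(.45,-.16),.08,.066,.085)
rect("bottle body",(.45,-.165),.04,.125,.148)
rect("bottle collar",(.45,-.165),.04,.150,.162)
rect("bottle bulb",(.45,-.165),.04,.17,.2)
rect("spool",(.575,-.1),.05,.042,.065)
rect("candle",(.391,-.3),.05,.03,.1)
rect("box",(.5,.05),.19,.088,.105)
E
```

```text
tin top 397 rect 529 452 66 65 33 circ [529. 452.] 34 z 0.0698
low 511 rect 533 440 100 106 89 circ [534. 444.] 55 z 0.0244
wax top 454 rect 401 256 48 87 2 circ [399. 256.] 48 z 0.0744
mid 708 rect 396 265 110 108 69 circ [396. 268.] 74 z 0.0492
mat 886 rect 586 299 141 148 84 circ [585. 297.] 75 z 0.004
tall 845 rect 454 -156 105 120 79 circ [ 454. -155.] 60 z 0.0738
bottle body 47 rect 450 -158 34 25 5 circ [ 450. -162.] 18 z 0.1305
bottle collar 31 rect 450 -164 24 23 89 circ [ 450. -164.] 13 z 0.1547
bottle bulb 33 rect 449 -163 14 17 88 circ [ 450. -164.] 9 z 0.1787
spool 262 rect 577 -98 55 58 89 circ [576. -96.] 30 z 0.0509
candle 466 rect 392 -297 65 66 41 circ [ 391. -298.] 35 z 0.049
box 5186 rect 549 66 258 285 84 circ [526.  68.] 169 z 0.0958
```

The top picture shows the tin at pixel (123,177), wax on the square plinth at (188,216), mat at (178,160), box at (248,182), bottle on the hexagon at (325,197), spool at (299,160) and candle at (365,215). The side picture agrees, and the fitted heights and sizes match the data. My plan is tin→mat, bottle→low, wax→tall, tin→mid.

```bash
cat > go.py <<'E'
import sys
from h import *
# args: groups of x y z closing_line_deg ; prints shift/turn in tool axes, each from the previous target
s=monitor.observe();p=np.array(s["ee_pos"]);M=q2R(s["tcp_rot"])
print("t",round(s["time_s"],2),"p",p.round(4),"yaw",round(np.degrees(np.arctan2(M[1,1],M[0,1])),1),"gap",round(s["finger_gap"]*93,1),"F",round(s["gripper_force"],1),np.round(s["ft_force"],1))
a=list(map(float,sys.argv[1:]))
for i in range(0,len(a),4):
    t=np.array(a[i:i+3]);y=np.radians(a[i+3])
    cur=np.arctan2(M[1,1],M[0,1]);y=cur+(y-cur+np.pi/2)%np.pi-np.pi/2
    N=np.array([[-np.sin(y)*-1,0,0],[0,0,0],[0,0,0]])
    yy=np.array([np.cos(y),np.sin(y),0]);z=np.array([0,0,-1.]);N=np.stack([np.cross(yy,z),yy,z],1)
    print((M.T@(t-p)).round(4),np.degrees(R.from_matrix(M.T@N).as_rotvec()).round(1),"yaw",np.degrees(y).round(1))
    p,M=t,N
E
python3 go.py .529 .452 .20 73.5 .529 .452 .042 73.5
python3 - <<'E'
from h import *
P=np.load("top.npy").reshape(-1,3)
q=P[(P[:,0]>.38)&(P[:,0]<.62)&(P[:,1]>-.1)&(P[:,1]<.22)&(P[:,2]>.088)&(P[:,2]<.102)]
# drop roll (behind box)
q=q[q[:,0]<.61];print(q[:,:2].min(0),q[:,:2].max(0),cv2.minAreaRect((q[:,:2]*1000).astype(np.float32)))
E
```

```text
t 1.1 p [0.1916 0.6472 0.2186] yaw 73.5 gap 92.8 F 0.0 [ 0.3 -0.  -0.6]
[-0.3789 -0.0914  0.0186] [-0.  0.  0.] yaw 73.5
[0.    0.    0.158] [0. 0. 0.] yaw 73.5
[ 0.39777584 -0.06558342] [0.60562994 0.20717807] ((505.2386474609375, 71.13286590576172), (257.70794677734375, 196.36306762695312), 83.61050415039062)
```

```bash
python3 -m jog '[[[-0.04,-0.01,0.002,0,0,0,0.093],[-0.08,-0.02,0.005,0,0,0,0.093],[-0.12,-0.03,0.008,0,0,0,0.093],[-0.16,-0.039,0.01,0,0,0,0.093],[-0.2,-0.049,0.012,0,0,0,0.093],[-0.24,-0.059,0.015,0,0,0,0.093],[-0.28,-0.069,0.018,0,0,0,0.093],[-0.32,-0.078,0.018,0,0,0,0.093]]]' 30
python3 -m jog '[[[-0.03,-0.007,0,0,0,0,0.093],[-0.05,-0.012,0,0,0,0,0.093],[-0.059,-0.0134,0,0,0,0,0.093],[-0.059,-0.0134,0,0,0,0,0.093],[-0.059,-0.0134,0,0,0,0,0.093],[-0.059,-0.0134,0,0,0,0,0.093]]]'
python3 go.py .529 .452 .042 73.5
python3 - <<'E'
from h import *
s=eyes.snapshot("side");P=cloud(s);cv2.imwrite("pics/side1.png",s["color"][100:250,120:330])
m=eyes.silhouettes("tin_mid","side")
for r in m[:2]:
    q=P[r["mask"]];q=q[(q[:,2]>.066)&(q[:,2]<.08)];print(r["conf"],len(q),cv2.minEnclosingCircle((q[:,:2]*1000).astype(np.float32)))
E
```

```text
time_s: 1.77
ee_pos: [0.4777, 0.4801, 0.2002]
tcp_rot: [-0.0, 0.143, 0.99, -0.0]
ft_force: [-0.2, 1.2, -0.2]
finger_gap: 1.001
gripper_force: 0.0
time_s: 2.27
ee_pos: [0.528, 0.4529, 0.2007]
tcp_rot: [-0.0, 0.143, 0.99, 0.0]
ft_force: [0.1, 1.2, -0.3]
finger_gap: 1.0
gripper_force: 0.0
t 2.27 p [0.528  0.4529 0.2007] yaw 73.6 gap 93.0 F 0.0 [ 0.1  1.2 -0.3]
[-0.0012 -0.0006  0.1587] [ 0.  -0.   0.1] yaw 73.5
0.76 140 ((525.603515625, 447.7878723144531), 35.825897216796875)
0.67 0 ((0.0, 0.0), 0.0)
```

```bash
python3 -m jog '[[[0,-0.002,0.04,0,0,0,0.093],[0,-0.002,0.075,0,0,0,0.093],[0,-0.002,0.105,0,0,0,0.093],[0,-0.002,0.13,0,0,0,0.093],[0,-0.002,0.148,0,0,0,0.093],[0,-0.002,0.158,0,0,0,0.093],[0,-0.002,0.158,0,0,0,0.093],[0,-0.002,0.158,0,0,0,0.093]]]'
python3 -m jog '[[[0,0,0,0,0,0,0.05],[0,0,0,0,0,0,0.05],[0,0,0,0,0,0,0.05],[0,0,0,0,0,0,0.05],[0,0,0,0,0,0,0.05],[0,0,0,0,0,0,0.05],[0,0,0,0,0,0,0.05],[0,0,0,0,0,0,0.05]]]' 25
python3 go.py .528 .451 .15 73.5 .585 .297 .15 73.5 .585 .297 .022 73.5
```

```text
time_s: 3.03
ee_pos: [0.5283, 0.4506, 0.0433]
tcp_rot: [0.0, 0.143, 0.99, 0.0]
ft_force: [-0.1, 0.6, 0.5]
finger_gap: 1.001
gripper_force: 0.0
time_s: 3.7
ee_pos: [0.5287, 0.4503, 0.0433]
tcp_rot: [0.0, 0.143, 0.99, 0.0]
ft_force: [-0.8, 0.5, 6.1]
finger_gap: 0.707
gripper_force: 25.0
t 3.7 p [0.5287 0.4503 0.0433] yaw 73.5 gap 65.8 F 25.0 [-0.8  0.5  6.1]
[ 0.0008  0.0005 -0.1067] [0. 0. 0.] yaw 73.5
[-0.0984 -0.1315  0.    ] [0. 0. 0.] yaw 73.5
[0.    0.    0.128] [0. 0. 0.] yaw 73.5
```

```bash
python3 -m jog '[[[0,0,-0.01,0,0,0,0.05],[0,0,-0.03,0,0,0,0.05],[0,0,-0.06,0,0,0,0.05],[0,0,-0.09,0,0,0,0.05],[0,0,-0.107,0,0,0,0.05],[0,0,-0.107,0,0,0,0.05]]]'
python3 go.py .585 .297 .15 90 .585 .297 .0235 90
python3 - <<'E'
from h import *
for n in("top","side"):
    P=np.load(n+".npy").reshape(-1,3)
    q=P[(P[:,0]>.56)&(P[:,0]<.8)&(P[:,1]>.15)&(P[:,1]<.42)&(P[:,2]>.03)]
    for y in np.arange(.15,.42,.03):
        r=q[abs(q[:,1]-y)<.015]
        if len(r): print(n,round(y,2),r[:,0].min().round(3),r[:,2].max().round(3))
E
```

```text
time_s: 4.2
ee_pos: [0.5296, 0.4509, 0.155]
tcp_rot: [0.002, 0.143, 0.99, 0.002]
ft_force: [-0.2, 0.0, -1.0]
finger_gap: 0.712
gripper_force: 25.0
t 4.2 p [0.5296 0.4509 0.155 ] yaw 73.5 gap 66.3 F 25.0 [-0.2  0.  -1. ]
[-0.0968 -0.1319  0.0048] [  0.2   0.2 -16.5] yaw 90.0
[0.     0.     0.1265] [0. 0. 0.] yaw 90.0
top 0.15 0.562 0.118
top 0.18 0.562 0.12
top 0.21 0.659 0.12
top 0.24 0.656 0.121
top 0.27 0.654 0.121
top 0.3 0.652 0.121
top 0.33 0.651 0.119
top 0.36 0.66 0.052
top 0.39 0.649 0.054
top 0.42 0.65 0.053
side 0.15 0.56 0.117
side 0.18 0.56 0.119
side 0.21 0.656 0.117
side 0.24 0.653 0.118
side 0.27 0.653 0.119
side 0.3 0.65 0.118
side 0.33 0.651 0.119
side 0.36 0.653 0.05
side 0.39 0.648 0.049
side 0.42 0.65 0.049
```

```bash
python3 -m jog '[[[-0.015,-0.022,0,0,0,-4,0.05],[-0.033,-0.05,0,0,0,-8,0.05],[-0.05,-0.078,0,0,0,-12,0.05],[-0.068,-0.106,0.002,0,0,-16.5,0.05],[-0.08,-0.125,0.004,0,0,-16.5,0.05],[-0.087,-0.135,0.005,0,0,-16.5,0.05],[-0.087,-0.135,0.005,0,0,-16.5,0.05],[-0.087,-0.135,0.005,0,0,-16.5,0.05]]]'
python3 -m jog '[[[0,0,0.03,0,0,0,0.05],[0,0,0.06,0,0,0,0.05],[0,0,0.09,0,0,0,0.05],[0,0,0.108,0,0,0,0.05],[0,0,0.117,0,0,0,0.05],[0,0,0.122,0,0,0,0.05],[0,0,0.122,0,0,0,0.05]]]'
python3 go.py .575 .297 .0225 90
```

```text
time_s: 4.87
ee_pos: [0.5735, 0.296, 0.1442]
tcp_rot: [-0.0, 0.001, 1.0, -0.0]
ft_force: [0.1, 0.5, -0.3]
finger_gap: 0.708
gripper_force: 25.0
time_s: 5.45
ee_pos: [0.5734, 0.297, 0.0231]
tcp_rot: [-0.0, -0.0, 1.0, 0.0]
ft_force: [0.2, -0.3, -0.7]
finger_gap: 0.707
gripper_force: 25.0
t 5.45 p [0.5734 0.297  0.0231] yaw 90.0 gap 65.8 F 25.0 [ 0.2 -0.3 -0.7]
[-0.0016  0.      0.0006] [ 0. -0.  0.] yaw 90.0
```

```bash
python3 -m jog '[[[0,0,0.001,0,0,0,0.05],[0,0,0.001,0,0,0,0.08],[0,0,0.001,0,0,0,0.093],[0,0,0.001,0,0,0,0.093],[0,0,0.001,0,0,0,0.093],[0,0,0.001,0,0,0,0.093]]]'
python3 -m jog '[[[0,0,-0.03,0,0,0,0.093],[0,0,-0.07,0,0,0,0.093],[0,0,-0.11,0,0,0,0.093],[0,0,-0.15,0,0,0,0.093],[0,0,-0.19,0,0,0,0.093],[0,0,-0.2,0,0,0,0.093],[0,0,-0.2,0,0,0,0.093]]]'
python3 go.py .45 -.163 .225 90 .45 -.163 .108 90
python3 - <<'E'
from h import *
P=np.load("side.npy").reshape(-1,3)
for z0,z1 in((.08,.135),(.142,.153),(.157,.18)):
    q=P[(np.hypot(P[:,0]-.45,P[:,1]+.165)<.03)&(P[:,2]>z0)&(P[:,2]<z1)];print(z0,len(q),q.min(0).round(3),q.max(0).round(3))
E
```

```text
time_s: 5.95
ee_pos: [0.5737, 0.296, 0.0219]
tcp_rot: [0.0, -0.0, 1.0, 0.0]
ft_force: [0.3, -0.4, -0.1]
finger_gap: 0.988
gripper_force: 0.0
time_s: 6.53
ee_pos: [0.5746, 0.2964, 0.2261]
tcp_rot: [0.003, -0.0, 1.0, 0.001]
ft_force: [-0.3, -0.7, -0.0]
finger_gap: 1.001
gripper_force: 0.0
t 6.53 p [0.5746 0.2964 0.2261] yaw 90.0 gap 93.1 F 0.0 [-0.3 -0.7 -0. ]
[ 0.1247 -0.4594 -0.0008] [0.1 0.3 0. ] yaw 90.0
[0.    0.    0.117] [0. 0. 0.] yaw 90.0
0.08 321 [ 0.432 -0.187  0.08 ] [ 0.468 -0.155  0.135]
0.142 44 [ 0.439 -0.181  0.142] [ 0.462 -0.157  0.153]
0.157 63 [ 0.442 -0.178  0.158] [ 0.457 -0.161  0.18 ]
```

```bash
python3 -m jog '[[[0.01,-0.035,0,0,0,0,0.093],[0.02,-0.075,0,0,0,0,0.093],[0.03,-0.113,0,0,0,0,0.093],[0.041,-0.152,0,0,0,0,0.093],[0.052,-0.19,0,0,0,0,0.093],[0.062,-0.229,0,0,0,0,0.093],[0.073,-0.268,0,0,0,0,0.093],[0.083,-0.306,0,0,0,0,0.093]]]'
python3 -m jog '[[[0.01,-0.037,0,0,0,0,0.093],[0.02,-0.075,0,0,0,0,0.093],[0.031,-0.115,0,0,0,0,0.093],[0.039,-0.145,0,0,0,0,0.093],[0.0417,-0.156,0,0,0,0,0.093],[0.0417,-0.156,0,0,0,0,0.093],[0.0417,-0.156,0,0,0,0,0.093],[0.0417,-0.156,0,0,0,0,0.093]]]'
python3 go.py .45 -.166 .108 90
python3 - <<'E'
from h import *
for n in("top","side"):
    s=eyes.snapshot(n);P=cloud(s);np.save(n+"2.npy",P);P=P.reshape(-1,3)
    for nm,c,r,z0,z1 in(("low",(.532,.442),.07,.015,.033),("tin",(.574,.297),.045,.044,.058)):
        q=P[(np.hypot(P[:,0]-c[0],P[:,1]-c[1])<r)&(P[:,2]>z0)&(P[:,2]<z1)];print(n,nm,cv2.minEnclosingCircle((q[:,:2]*1000).astype(np.float32)),np.median(q[:,2]),q[:,:2].mean(0))
E
```

```text
time_s: 7.2
ee_pos: [0.4893, -0.0116, 0.2201]
tcp_rot: [-0.001, -0.0, 1.0, 0.0]
ft_force: [0.9, -0.8, 0.0]
finger_gap: 0.999
gripper_force: 0.0
time_s: 7.87
ee_pos: [0.4492, -0.1651, 0.221]
tcp_rot: [-0.0, -0.0, 1.0, 0.0]
ft_force: [0.0, 0.1, -0.5]
finger_gap: 1.002
gripper_force: 0.0
t 7.87 p [ 0.4492 -0.1651  0.221 ] yaw 90.0 gap 93.2 F 0.0 [ 0.   0.1 -0.5]
[-0.0009 -0.001   0.113 ] [ 0. -0.  0.] yaw 90.0
top low ((534.393310546875, 444.4850158691406), 54.6771354675293) 0.024191874935917346 [0.53385521 0.44364198]
top tin ((573.4474487304688, 299.87738037109375), 33.514732360839844) 0.04876892754086426 [0.57334572 0.29976361]
side low ((531.955810546875, 440.474609375), 57.76921844482422) 0.023684779584028037 [0.51592141 0.4363111 ]
side tin ((550.5301513671875, 296.822265625), 18.124563217163086) 0.048085833920529675 [0.54497806 0.2960568 ]
```

```bash
python3 -m jog '[[[-0.001,-0.001,0.03,0,0,0,0.093],[-0.001,-0.001,0.06,0,0,0,0.093],[-0.001,-0.001,0.085,0,0,0,0.093],[-0.001,-0.001,0.103,0,0,0,0.093],[-0.001,-0.001,0.113,0,0,0,0.093],[-0.001,-0.001,0.113,0,0,0,0.093],[-0.001,-0.001,0.113,0,0,0,0.093]]]' 15
python3 -m jog '[[[0,0,0,0,0,0,0.06],[0,0,0,0,0,0,0.045],[0,0,0,0,0,0,0.03],[0,0,0,0,0,0,0.03],[0,0,0,0,0,0,0.03],[0,0,0,0,0,0,0.03],[0,0,0,0,0,0,0.03],[0,0,0,0,0,0,0.03]]]' 15
python3 -m jog '[[[0,0,-0.005,0,0,0,0.03],[0,0,-0.025,0,0,0,0.03],[0,0,-0.055,0,0,0,0.03],[0,0,-0.085,0,0,0,0.03],[0,0,-0.11,0,0,0,0.03],[0,0,-0.12,0,0,0,0.03],[0,0,-0.12,0,0,0,0.03]]]'
python3 go.py .5335 .442 .22 90 .5335 .442 .06 90
python3 - <<'E'
from h import *
s=eyes.snapshot("side");cv2.imwrite("pics/side3.png",s["color"][150:330,180:380])
E
```

```text
time_s: 8.55
ee_pos: [0.4503, -0.1666, 0.1092]
tcp_rot: [0.0, -0.001, 1.0, 0.0]
ft_force: [0.5, -0.6, 1.1]
finger_gap: 0.998
gripper_force: 0.0
time_s: 9.22
ee_pos: [0.45, -0.1671, 0.1087]
tcp_rot: [0.0, -0.0, 1.0, -0.0]
ft_force: [0.4, 0.4, -0.4]
finger_gap: 0.474
gripper_force: 0.0
time_s: 9.8
ee_pos: [0.4506, -0.1673, 0.2309]
tcp_rot: [0.002, -0.0, 1.0, -0.001]
ft_force: [-0.1, -0.1, -1.4]
finger_gap: 0.386
gripper_force: 15.0
t 9.8 p [ 0.4506 -0.1673  0.2309] yaw 90.0 gap 35.9 F 15.0 [-0.1 -0.1 -1.4]
[-0.0829  0.6093  0.0104] [-0.1  0.2  0. ] yaw 90.0
[0.   0.   0.16] [0. 0. 0.] yaw 90.0
```

View pics/side3.png

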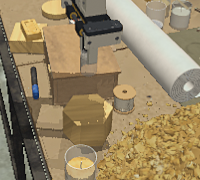

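```bash
python3 - <<'E'
from h import *
s=eyes.snapshot("side");P=cloud(s).reshape(-1,3)
q=P[(np.hypot(P[:,0]-.45,P[:,1]+.167)<.03)&(P[:,2]>.09)&(P[:,2]<.24)]
for z in np.arange(.09,.24,.006):
    r=q[abs(q[:,2]-z)<.003]
    if len(r):print(round(z,3),len(r),r[:,0].min().round(3),r[:,0].max().round(3),r[:,1].min().round(3))
r=cv2.resize(s["color"][130:280,220:320],None,fx=4,fy=4);cv2.imwrite("pics/side4.png",r)
E
```

```text
0.192 24 0.433 0.465 -0.186
0.198 35 0.433 0.467 -0.186
0.204 37 0.433 0.466 -0.187
0.21 36 0.433 0.467 -0.186
0.216 36 0.432 0.466 -0.187
0.222 32 0.433 0.466 -0.187
0.228 18 0.433 0.45 -0.194
0.234 28 0.432 0.458 -0.197
```

View pics/side4.png

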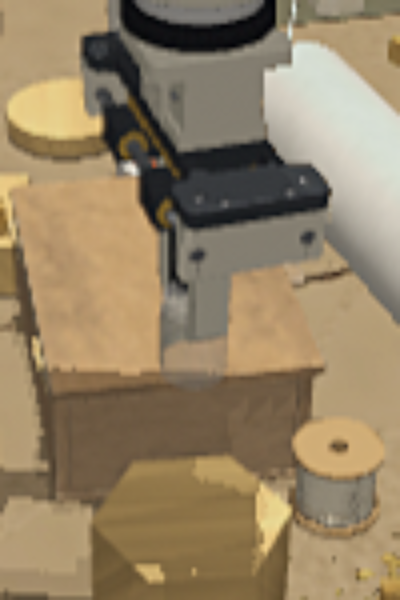

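```bash
python3 -m jog '[[[-0.002,0.015,0,0,0,0,0.03],[-0.006,0.04,0,0,0,0,0.03],[-0.01,0.07,0,0,0,0,0.03],[-0.014,0.1,0,0,0,0,0.03],[-0.018,0.13,0,0,0,0,0.03],[-0.022,0.16,0,0,0,0,0.03],[-0.026,0.19,0,0,0,0,0.03],[-0.03,0.22,0,0,0,0,0.03]]]' 20
python3 -m jog '[[[-0.004,0.03,0,0,0,0,0.03],[-0.008,0.06,0,0,0,0,0.03],[-0.012,0.09,0,0,0,0,0.03],[-0.016,0.12,0,0,0,0,0.03],[-0.02,0.15,0,0,0,0,0.03],[-0.024,0.18,0,0,0,0,0.03],[-0.028,0.21,0,0,0,0,0.03],[-0.033,0.24,0,0,0,0,0.03]]]'
python3 -m jog '[[[-0.004,0.03,0,0,0,0,0.03],[-0.008,0.06,0,0,0,0,0.03],[-0.012,0.09,0,0,0,0,0.03],[-0.016,0.115,0,0,0,0,0.03],[-0.019,0.135,0,0,0,0,0.03],[-0.02,0.149,0,0,0,0,0.03],[-0.02,0.149,0,0,0,0,0.03],[-0.02,0.149,0,0,0,0,0.03]]]'
python3 go.py .5335 .442 .075 90
```

```text
time_s: 10.57
ee_pos: [0.4793, 0.0544, 0.2264]
tcp_rot: [-0.001, -0.0, 1.0, -0.0]
ft_force: [0.6, -0.1, -1.6]
finger_gap: 0.387
gripper_force: 20.0
time_s: 11.23
ee_pos: [0.5122, 0.2943, 0.2261]
tcp_rot: [-0.001, -0.0, 1.0, -0.001]
ft_force: [-0.1, -0.4, -1.3]
finger_gap: 0.389
gripper_force: 20.0
time_s: 11.9
ee_pos: [0.5325, 0.4419, 0.2268]
tcp_rot: [-0.001, -0.0, 1.0, -0.001]
ft_force: [0.5, 0.8, -1.9]
finger_gap: 0.391
gripper_force: 20.0
t 11.9 p [0.5325 0.4419 0.2268] yaw 90.0 gap 36.4 F 20.0 [ 0.5  0.8 -1.9]
[-0.0013  0.0004  0.1518] [-0.1 -0.1  0. ] yaw 90.0
```

```bash
python3 -m jog '[[[-0.001,0,0.03,0,0,0,0.03],[-0.001,0,0.06,0,0,0,0.03],[-0.001,0,0.09,0,0,0,0.03],[-0.001,0,0.12,0,0,0,0.03],[-0.001,0,0.14,0,0,0,0.03],[-0.001,0,0.15,0,0,0,0.03],[-0.001,0,0.15,0,0,0,0.03],[-0.001,0,0.15,0,0,0,0.03]]]'
python3 - <<'E'
from h import *
for n in("side","top"):
    s=eyes.snapshot(n);P=cloud(s).reshape(-1,3)
    q=P[(np.hypot(P[:,0]-.533,P[:,1]-.441)<.021)&(P[:,2]>.026)&(P[:,2]<.2)]
    for z in np.arange(.026,.09,.006):
        r=q[abs(q[:,2]-z)<.003]
        if len(r):print(n,round(z,3),len(r),r[:,0].min().round(3),r[:,0].max().round(3),r[:,1].min().round(3))
E
```

```text
time_s: 12.57
ee_pos: [0.5341, 0.4415, 0.0794]
tcp_rot: [0.0, 0.0, 1.0, 0.0]
ft_force: [0.2, 0.1, -1.0]
finger_gap: 0.386
gripper_force: 20.0
side 0.026 3 0.523 0.541 0.431
side 0.038 1 0.52 0.52 0.434
side 0.044 11 0.519 0.548 0.421
side 0.05 14 0.517 0.549 0.422
side 0.056 16 0.517 0.548 0.422
side 0.062 14 0.519 0.549 0.422
side 0.068 13 0.517 0.549 0.421
side 0.074 11 0.517 0.549 0.421
side 0.08 7 0.518 0.549 0.426
side 0.086 7 0.517 0.551 0.428
```

```bash
python3 -m jog '[[[0,0,0.006,0,0,0,0.03],[0,0,0.01,0,0,0,0.03],[0,0,0.012,0,0,0,0.03],[0,0,0.013,0,0,0,0.03],[0,0,0.013,0,0,0,0.03],[0,0,0.013,0,0,0,0.03]]]'
python3 -m jog '[[[0,0,0.001,0,0,0,0.03],[0,0,0.001,0,0,0,0.03],[0,0,0.001,0,0,0,0.03]]]'
```

```text
time_s: 13.17
ee_pos: [0.5339, 0.442, 0.0657]
tcp_rot: [-0.0, -0.0, 1.0, -0.0]
ft_force: [-0.6, 0.4, -0.6]
finger_gap: 0.386
gripper_force: 20.0
time_s: 13.42
ee_pos: [0.5339, 0.442, 0.0647]
tcp_rot: [0.0, -0.0, 1.0, 0.0]
ft_force: [0.9, -0.5, -2.0]
finger_gap: 0.386
gripper_force: 20.0
```

```bash
for i in 1; do python3 -m jog '[[[0,0,0.001,0,0,0,0.03],[0,0,0.001,0,0,0,0.03],[0,0,0.001,0,0,0,0.03]]]' | grep -E "ee|ft"
python3 -m jog '[[[0,0,0.001,0,0,0,0.03],[0,0,0.001,0,0,0,0.03],[0,0,0.001,0,0,0,0.03]]]'| grep -E "ee|ft"
python3 -m jog '[[[0,0,0.0005,0,0,0,0.03],[0,0,0.0005,0,0,0,0.03],[0,0,0.0005,0,0,0,0.03]]]'| grep -E "ee|ft";done
```

```text
ee_pos: [0.534, 0.442, 0.0639]
ft_force: [-0.1, -0.3, 1.7]
ee_pos: [0.5343, 0.4422, 0.0638]
ft_force: [-1.4, -1.6, 9.5]
ee_pos: [0.5345, 0.4423, 0.0638]
ft_force: [-1.7, -1.5, 12.2]
```

```bash
python3 -m jog '[[[0,0,-0.0015,0,0,0,0.036],[0,0,-0.0015,0,0,0,0.06],[0,0,-0.0015,0,0,0,0.093],[0,0,-0.0015,0,0,0,0.093],[0,0,-0.0015,0,0,0,0.093],[0,0,-0.0015,0,0,0,0.093],[0,0,-0.0015,0,0,0,0.093],[0,0,-0.0015,0,0,0,0.093]]]'
python3 -m jog '[[[0,0,-0.01,0,0,0,0.093],[0,0,-0.03,0,0,0,0.093],[0,0,-0.06,0,0,0,0.093],[0,0,-0.09,0,0,0,0.093],[0,0,-0.12,0,0,0,0.093],[0,0,-0.145,0,0,0,0.093],[0,0,-0.145,0,0,0,0.093]]]'
python3 - <<'E'
from h import *
print(np.round(monitor.observe()["joint_pos"],2))
W=[]
for n in("top","side"):
    s=eyes.snapshot(n);P=cloud(s);
    if n=="top": cv2.imwrite("pics/top5.png",cv2.resize(s["color"][130:260,80:360],None,fx=2.8,fy=2.8))
    P=P.reshape(-1,3)
    for nm,c,r,z0,z1 in(("wax",(.40,.254),.07,.066,.085),("mid",(.396,.265),.085,.04,.056)):
        q=P[(np.hypot(P[:,0]-c[0],P[:,1]-c[1])<r)&(P[:,2]>z0)&(P[:,2]<z1)];print(n,nm,len(q),cv2.minAreaRect((q[:,:2]*1000).astype(np.float32)),np.median(q[:,2]))
    q=P[(np.hypot(P[:,0]-.454,P[:,1]+.156)<.08)&(P[:,2]>.066)&(P[:,2]<.085)];print(n,"tall",cv2.minEnclosingCircle((q[:,:2]*1000).astype(np.float32)),q.mean(0))
    q=P[(np.hypot(P[:,0]-.533,P[:,1]-.442)<.03)&(P[:,2]>.095)&(P[:,2]<.14)];print(n,"bottle",len(q),q.min(0),q.max(0))
E
python3 go.py .3995 .254 .21 2 .3995 .254 .05 2
```

```text
time_s: 14.83
ee_pos: [0.5339, 0.4419, 0.0636]
tcp_rot: [-0.0, -0.0, 1.0, -0.0]
ft_force: [-0.5, -0.5, 1.1]
finger_gap: 0.838
gripper_force: 0.0
time_s: 15.42
ee_pos: [0.535, 0.4428, 0.216]
tcp_rot: [0.003, -0.0, 1.0, 0.002]
ft_force: [0.9, 0.2, 0.8]
finger_gap: 1.002
gripper_force: 0.0
[ 0.65  0.15  1.4   0.    1.58 -0.92]
top wax 450 ((400.8326721191406, 255.79603576660156), (48.478023529052734, 85.7681884765625), 0.5059496760368347) 0.07410319766798723
top mid 698 ((396.1702575683594, 266.5667419433594), (108.88121032714844, 107.72386932373047), 68.64025115966797) 0.049234913686550974
top tall ((454.309326171875, -156.2257080078125), 59.9373664855957) [ 0.45502665 -0.15545108  0.07401095]
t 15.47 p [0.5346 0.4425 0.2129] yaw 90.0 gap 93.1 F 0.0 [-0.  -0.8 -0.5]
[ 0.1352 -0.1885  0.0017] [ 0.3  0.1 88. ] yaw 2.0
[0.   0.   0.16] [0. 0. 0.] yaw 2.0Traceback (most recent call last):
  File "<stdin>", line 11, in <module>
    return umr_minimum(a, axis, None, out, keepdims, initial, where)
ValueError: zero-size array to reduction operation minimum which has no identity
```

View pics/top5.png

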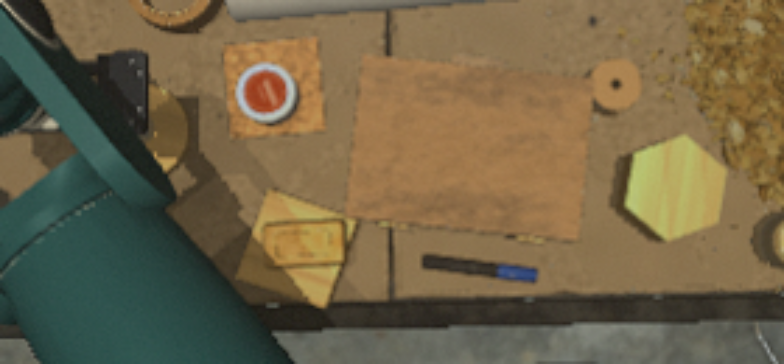

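```bash
python3 -m jog '[[[0.01,-0.014,0,0,0,7,0.093],[0.022,-0.03,0,0,0,14,0.093],[0.033,-0.045,0,0,0,21,0.093],[0.044,-0.06,0,0,0,28,0.093],[0.055,-0.076,0,0,0,35,0.093],[0.066,-0.092,0,0,0,42,0.093],[0.077,-0.107,0,0,0,49,0.093],[0.088,-0.122,0,0,0,56,0.093]]]'
python3 go.py .40 .2535 .21 1.5 .40 .2535 .042 1.5
```

```text
time_s: 16.13
ee_pos: [0.445, 0.319, 0.2079]
tcp_rot: [-0.0, 0.472, 0.882, -0.0]
ft_force: [0.4, -1.2, 1.0]
finger_gap: 0.994
gripper_force: 0.0
t 16.13 p [0.445  0.319  0.2079] yaw 33.7 gap 92.4 F 0.0 [ 0.4 -1.2  1. ]
[-0.0296 -0.0738 -0.0021] [-0.1  0.  32.2] yaw 1.5
[0.    0.    0.168] [0. 0. 0.] yaw 1.5
```

```bash
python3 -m jog '[[[-0.006,-0.015,0,0,0,7,0.093],[-0.012,-0.03,0,0,0,14,0.093],[-0.019,-0.046,0,0,0,21,0.093],[-0.025,-0.062,0,0,0,28,0.093],[-0.0296,-0.0738,0,0,0,32.2,0.093],[-0.0296,-0.0738,0,0,0,32.2,0.093],[-0.0296,-0.0738,0,0,0,32.2,0.093]]]'
python3 -m jog '[[[0,0,0.03,0,0,0,0.093],[0,0,0.06,0,0,0,0.093],[0,0,0.09,0,0,0,0.093],[0,0,0.12,0,0,0,0.093],[0,0,0.135,0,0,0,0.093],[0,0,0.145,0,0,0,0.093],[0,0,0.145,0,0,0,0.093]]]'
python3 go.py .40 .2535 .055 1.5
```

```text
time_s: 16.72
ee_pos: [0.4012, 0.254, 0.2085]
tcp_rot: [-0.0, 0.695, 0.719, 0.0]
ft_force: [0.4, -0.2, 1.3]
finger_gap: 0.997
gripper_force: 0.0
time_s: 17.3
ee_pos: [0.4006, 0.2541, 0.0615]
tcp_rot: [-0.001, 0.695, 0.719, -0.002]
ft_force: [-0.5, 0.0, -0.0]
finger_gap: 1.001
gripper_force: 0.0
t 17.3 p [0.4006 0.2541 0.0615] yaw 1.9 gap 93.1 F 0.0 [-0.5  0.  -0. ]
[-0.0005 -0.0006  0.0065] [-0.2  0.1  0.4] yaw 1.5
```

```bash
python3 -m jog '[[[0,0,0.004,0,0,0,0.08],[0,0,0.007,0,0,0,0.07],[0,0,0.007,0,0,0,0.06],[0,0,0.007,0,0,0,0.04],[0,0,0.007,0,0,0,0.04],[0,0,0.007,0,0,0,0.04],[0,0,0.007,0,0,0,0.04],[0,0,0.007,0,0,0,0.04]]]' 25
python3 -m jog '[[[0,0,0,0,0,0,0.04],[0,0,0,0,0,0,0.04],[0,0,0,0,0,0,0.04],[0,0,0,0,0,0,0.04],[0,0,0,0,0,0,0.04]]]'
python3 go.py
```

```text
time_s: 17.97
ee_pos: [0.4015, 0.2542, 0.057]
tcp_rot: [0.0, 0.696, 0.718, 0.0]
ft_force: [-0.6, 0.4, 2.6]
finger_gap: 0.529
gripper_force: 24.9
time_s: 18.38
ee_pos: [0.4015, 0.2542, 0.0569]
tcp_rot: [0.0, 0.696, 0.718, 0.0]
ft_force: [-0.1, -0.8, 5.7]
finger_gap: 0.53
gripper_force: 25.1
t 18.38 p [0.4015 0.2542 0.0569] yaw 1.8 gap 49.3 F 25.1 [-0.1 -0.8  5.7]
```

```bash
python3 -m jog '[[[0,0,-0.01,0,0,0,0.04],[0,0,-0.03,0,0,0,0.04],[0,0,-0.06,0,0,0,0.04],[0,0,-0.09,0,0,0,0.04],[0,0,-0.12,0,0,0,0.04],[0,0,-0.14,0,0,0,0.04],[0,0,-0.14,0,0,0,0.04]]]' 30
python3 go.py .454 -.1575 .195 1.8 .454 -.1575 .095 1.8
```

```text
time_s: 18.97
ee_pos: [0.4022, 0.2547, 0.2016]
tcp_rot: [0.001, 0.696, 0.718, 0.003]
ft_force: [0.7, 0.1, -0.5]
finger_gap: 0.529
gripper_force: 29.7
t 18.97 p [0.4022 0.2547 0.2016] yaw 1.8 gap 49.2 F 29.7 [ 0.7  0.1 -0.5]
[-0.4136  0.0387  0.0057] [ 0.3 -0.2  0. ] yaw 1.8
[0.  0.  0.1] [0. 0. 0.] yaw 1.8
```

```bash
python3 -m jog '[[[-0.015,0.001,0,0,0,0,0.04],[-0.04,0.004,0,0,0,0,0.04],[-0.07,0.007,0,0,0,0,0.04],[-0.1,0.01,0,0,0,0,0.04],[-0.13,0.012,0,0,0,0,0.04],[-0.16,0.015,0,0,0,0,0.04],[-0.19,0.018,0,0,0,0,0.04],[-0.22,0.02,0,0,0,0,0.04]]]'
python3 -m jog '[[[-0.03,0.003,0,0,0,0,0.04],[-0.06,0.006,0,0,0,0,0.04],[-0.09,0.009,0,0,0,0,0.04],[-0.12,0.012,0,0,0,0,0.04],[-0.15,0.015,0,0,0,0,0.04],[-0.175,0.017,0,0,0,0,0.04],[-0.1936,0.0187,0,0,0,0,0.04],[-0.1936,0.0187,0,0,0,0,0.04]]]'
python3 -m jog '[[[0,0,0,0,0,0,0.04],[0,0,0,0,0,0,0.04],[0,0,0,0,0,0,0.04]]]'
python3 go.py .454 -.1575 .095 1.8
python3 - <<'E'
from h import *
s=eyes.snapshot("side");P=cloud(s).reshape(-1,3)
q=P[(abs(P[:,0]-.454)<.04)&(abs(P[:,1]+.16)<.07)&(P[:,2]>.1)&(P[:,2]<.26)]
for z in np.arange(.15,.25,.006):
    r=q[abs(q[:,2]-z)<.003]
    if len(r):print(round(z,3),len(r),r[:,0].min().round(3),r[:,0].max().round(3),r[:,1].min().round(3),r[:,1].max().round(3))
cv2.imwrite("pics/side6.png",cv2.resize(s["color"][80:290,180:330],None,fx=2.8,fy=2.8))
E
```

```text
time_s: 19.63
ee_pos: [0.4277, 0.0335, 0.196]
tcp_rot: [-0.0, 0.696, 0.718, -0.0]
ft_force: [1.2, -0.5, -0.6]
finger_gap: 0.529
gripper_force: 29.7
time_s: 20.3
ee_pos: [0.4527, -0.1606, 0.1955]
tcp_rot: [-0.001, 0.697, 0.717, -0.001]
ft_force: [0.3, -0.2, -1.9]
finger_gap: 0.531
gripper_force: 29.7
time_s: 20.55
ee_pos: [0.4529, -0.1572, 0.1964]
tcp_rot: [-0.0, 0.696, 0.718, 0.0]
ft_force: [-0.1, 0.5, -1.9]
finger_gap: 0.523
gripper_force: 29.7
t 20.55 p [ 0.4529 -0.1572  0.1964] yaw 1.9 gap 48.6 F 29.7 [-0.1  0.5 -1.9]
[-0.0003  0.0011  0.1014] [-0.  -0.   0.1] yaw 1.8
0.186 3 0.443 0.473 -0.204 -0.201
0.192 57 0.427 0.48 -0.208 -0.164
0.198 82 0.42 0.487 -0.206 -0.164
0.204 81 0.416 0.492 -0.206 -0.165
0.21 216 0.415 0.492 -0.205 -0.118
0.216 366 0.415 0.491 -0.203 -0.118
0.222 39 0.415 0.491 -0.169 -0.152
0.228 36 0.415 0.493 -0.171 -0.15
0.234 36 0.414 0.492 -0.17 -0.15
0.24 35 0.416 0.493 -0.17 -0.149
0.246 41 0.415 0.493 -0.171 -0.15
```

View pics/side6.png

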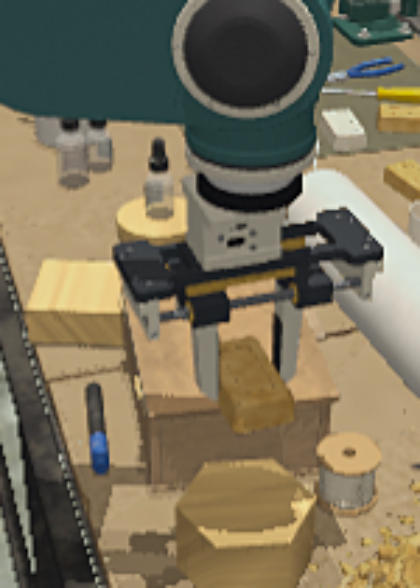

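```bash
python3 -m jog '[[[0,0.001,0.03,0,0,0,0.04],[0,0.001,0.06,0,0,0,0.04],[0,0.001,0.085,0,0,0,0.04],[0,0.001,0.1,0,0,0,0.04],[0,0.001,0.107,0,0,0,0.04],[0,0.001,0.111,0,0,0,0.04],[0,0.001,0.111,0,0,0,0.04],[0,0.001,0.111,0,0,0,0.04]]]'| grep -E "ee|ft"
python3 -m jog '[[[0,0,0.001,0,0,0,0.04],[0,0,0.0015,0,0,0,0.04],[0,0,0.0015,0,0,0,0.04]]]'| grep -E "ee|ft"
```

```text
ee_pos: [0.4545, -0.158, 0.0867]
ft_force: [0.1, -0.5, -1.6]
ee_pos: [0.4542, -0.1581, 0.0847]
ft_force: [0.5, 0.8, -1.9]
```

```bash
python3 -m jog '[[[0,0,0.001,0,0,0,0.04],[0,0,0.001,0,0,0,0.04],[0,0,0.001,0,0,0,0.04]]]'| grep -E "ee|ft"
python3 -m jog '[[[0,0,0.001,0,0,0,0.04],[0,0,0.001,0,0,0,0.04],[0,0,0.001,0,0,0,0.04]]]'| grep -E "ee|ft"
python3 -m jog '[[[0,0,0.001,0,0,0,0.04],[0,0,0.001,0,0,0,0.04],[0,0,0.001,0,0,0,0.04]]]'| grep -E "ee|ft"
```

```text
ee_pos: [0.454, -0.158, 0.0832]
ft_force: [-0.0, 0.4, -1.6]
ee_pos: [0.454, -0.158, 0.0821]
ft_force: [0.8, -0.4, -0.6]
ee_pos: [0.4541, -0.158, 0.0819]
ft_force: [-5.5, 1.4, 8.6]
```

```bash
python3 -m jog '[[[0,0,-0.001,0,0,0,0.05],[0,0,-0.001,0,0,0,0.06],[0,0,-0.001,0,0,0,0.093],[0,0,-0.001,0,0,0,0.093],[0,0,-0.001,0,0,0,0.093],[0,0,-0.001,0,0,0,0.093],[0,0,-0.001,0,0,0,0.093],[0,0,-0.001,0,0,0,0.093]]]'
python3 -m jog '[[[0,0,-0.01,0,0,0,0.093],[0,0,-0.03,0,0,0,0.093],[0,0,-0.06,0,0,0,0.093],[0,0,-0.09,0,0,0,0.093],[0,0,-0.12,0,0,0,0.093],[0,0,-0.12,0,0,0,0.093]]]'
python3 go.py .5735 .297 .20 90 .5735 .297 .023 90
```

```text
time_s: 22.93
ee_pos: [0.454, -0.158, 0.0821]
tcp_rot: [-0.0, 0.696, 0.718, -0.0]
ft_force: [-0.8, 0.1, 0.2]
finger_gap: 0.979
gripper_force: 0.0
time_s: 23.43
ee_pos: [0.4555, -0.1586, 0.209]
tcp_rot: [0.004, 0.696, 0.718, 0.001]
ft_force: [1.0, -0.4, 1.1]
finger_gap: 1.002
gripper_force: 0.0
t 23.43 p [ 0.4555 -0.1586  0.209 ] yaw 1.8 gap 93.2 F 0.0 [ 1.  -0.4  1.1]
[0.4516 0.1323 0.0086] [  0.2   0.5 -88.2] yaw 90.0
[0.    0.    0.177] [0. 0. 0.] yaw 90.0
```

```bash
python3 -m jog '[[[0.03,0.009,0,0,0,-6,0.093],[0.06,0.018,0,0,0,-12,0.093],[0.09,0.027,0,0,0,-18,0.093],[0.12,0.035,0,0,0,-24,0.093],[0.15,0.044,0,0,0,-30,0.093],[0.18,0.053,0,0,0,-36,0.093],[0.21,0.062,0,0,0,-42,0.093],[0.24,0.07,0,0,0,-48,0.093]]]'
python3 go.py .5735 .297 .20 90
```

```text
time_s: 24.1
ee_pos: [0.5166, 0.0857, 0.2026]
tcp_rot: [0.0, 0.341, 0.94, 0.0]
ft_force: [0.3, 0.2, -0.7]
finger_gap: 1.001
gripper_force: 0.0
t 24.1 p [0.5166 0.0857 0.2026] yaw 50.1 gap 93.1 F 0.0 [ 0.3  0.2 -0.7]
[0.0918 0.1986 0.0027] [  0.    0.  -39.9] yaw 90.0
```

```bash
python3 -m jog '[[[0.014,0.03,0,0,0,-6,0.093],[0.028,0.06,0,0,0,-12,0.093],[0.042,0.09,0,0,0,-18,0.093],[0.056,0.12,0,0,0,-24,0.093],[0.07,0.15,0,0,0,-30,0.093],[0.083,0.18,0,0,0,-36,0.093],[0.0918,0.1986,0,0,0,-39.9,0.093],[0.0918,0.1986,0,0,0,-39.9,0.093]]]' | grep ee
python3 - <<'E'
from h import *
for n in("top","side"):
    s=eyes.snapshot(n);P=cloud(s).reshape(-1,3)
    q=P[(np.hypot(P[:,0]-.454,P[:,1]+.158)<.075)&(P[:,2]>.09)&(P[:,2]<.115)];print(n,"wax",len(q),cv2.minAreaRect((q[:,:2]*1000).astype(np.float32)),np.median(q[:,2]))
    q=P[(np.hypot(P[:,0]-.454,P[:,1]+.158)<.08)&(P[:,2]>.066)&(P[:,2]<.082)];print(n,"tall",cv2.minEnclosingCircle((q[:,:2]*1000).astype(np.float32)))
E
python3 go.py .5735 .297 .023 90
```

```text
ee_pos: [0.5746, 0.2983, 0.2016]
top wax 483 ((453.57403564453125, -157.22779846191406), (50.82311248779297, 88.79012298583984), 2.7193479537963867) 0.09910783227811071
top tall ((455.1273193359375, -155.44036865234375), 60.505210876464844)
side wax 579 ((453.3158264160156, -161.91140747070312), (48.36363220214844, 88.04022979736328), 2.8406927585601807) 0.09976864930862572
side tall ((456.3649597167969, -158.67501831054688), 58.68415069580078)
t 24.87 p [0.5743 0.2954 0.2019] yaw 89.7 gap 92.9 F 0.0 [-0.4 -0.5 -0.4]
[0.0007 0.0017 0.1789] [-0.  -0.  -0.3] yaw 90.0
```

```bash
python3 -m jog '[[[0.001,0.0015,0.04,0,0,0,0.093],[0.001,0.0015,0.08,0,0,0,0.093],[0.001,0.0015,0.115,0,0,0,0.093],[0.001,0.0015,0.145,0,0,0,0.093],[0.001,0.0015,0.165,0,0,0,0.093],[0.001,0.0015,0.178,0,0,0,0.093],[0.001,0.0015,0.178,0,0,0,0.093],[0.001,0.0015,0.178,0,0,0,0.093]]]' | grep ee
python3 -m jog '[[[0,0,0,0,0,0,0.08],[0,0,0,0,0,0,0.07],[0,0,0,0,0,0,0.05],[0,0,0,0,0,0,0.05],[0,0,0,0,0,0,0.05],[0,0,0,0,0,0,0.05],[0,0,0,0,0,0,0.05],[0,0,0,0,0,0,0.05]]]' 25
python3 go.py .3955 .264 .16 90
```

```text
ee_pos: [0.5737, 0.296, 0.025]
time_s: 26.2
ee_pos: [0.5737, 0.2968, 0.0248]
tcp_rot: [0.0, 0.003, 1.0, 0.0]
ft_force: [-2.3, 0.5, 5.8]
finger_gap: 0.705
gripper_force: 25.0
t 26.2 p [0.5737 0.2968 0.0248] yaw 89.7 gap 65.6 F 25.0 [-2.3  0.5  5.8]
[ 0.178  -0.0336 -0.1353] [ 0.   0.  -0.3] yaw 90.0
```

```bash
python3 -m jog '[[[0,0,-0.01,0,0,0,0.05],[0,0,-0.03,0,0,0,0.05],[0,0,-0.06,0,0,0,0.05],[0,0,-0.09,0,0,0,0.05],[0,0,-0.12,0,0,0,0.05],[0,0,-0.135,0,0,0,0.05],[0,0,-0.135,0,0,0,0.05]]]'
python3 go.py .3955 .264 .16 45
```

```text
time_s: 26.78
ee_pos: [0.5746, 0.2971, 0.1634]
tcp_rot: [0.002, 0.003, 1.0, 0.001]
ft_force: [0.0, -0.5, -0.7]
finger_gap: 0.712
gripper_force: 25.0
t 26.78 p [0.5746 0.2971 0.1634] yaw 89.7 gap 66.2 F 25.0 [ 0.  -0.5 -0.7]
[ 0.1789 -0.034   0.0025] [ 0.2  0.2 44.7] yaw 45.0
```

```bash
python3 -m jog '[[[0.015,-0.003,0,0,0,5,0.05],[0.04,-0.008,0,0,0,10,0.05],[0.065,-0.013,0,0,0,16,0.05],[0.09,-0.018,0,0,0,22,0.05],[0.115,-0.023,0,0,0,28,0.05],[0.14,-0.027,0,0,0,34,0.05],[0.16,-0.031,0,0,0,40,0.05],[0.179,-0.034,0,0,0,44.7,0.05]]]' | grep ee
python3 -m jog '[[[0,0,0,0,0,0,0.05],[0,0,0,0,0,0,0.05],[0,0,0,0,0,0,0.05]]]' | grep ee
python3 go.py .3955 .264 .085 45
python3 - <<'E'
from h import *
for n in("top","side"):
    s=eyes.snapshot(n);P=cloud(s).reshape(-1,3)
    q=P[(np.hypot(P[:,0]-.3955,P[:,1]-.265)<.09)&(P[:,2]>.042)&(P[:,2]<.056)];print(n,"mid",len(q),cv2.minAreaRect((q[:,:2]*1000).astype(np.float32)))
    q=P[(np.hypot(P[:,0]-.533,P[:,1]-.442)<.03)&(P[:,2]>.03)&(P[:,2]<.14)];print(n,"bottle",len(q),*( (q.min(0).round(3),q.max(0).round(3)) if len(q) else ()))
E
```

```text
ee_pos: [0.3926, 0.2628, 0.1572]
ee_pos: [0.3944, 0.2634, 0.1582]
t 27.7 p [0.3944 0.2634 0.1582] yaw 45.1 gap 66.2 F 25.0 [-0.2 -0.6 -0.9]
[-0.0003  0.0012  0.0732] [-0.1 -0.   0.1] yaw 45.0
top mid 151 ((411.5679931640625, 217.26275634765625), (70.02870178222656, 35.17348861694336), 15.069755554199219)
top bottle 167 [0.518 0.426 0.031] [0.554 0.457 0.135]
side mid 614 ((396.6194763183594, 261.0230712890625), (110.0053482055664, 105.64459991455078), 69.5102767944336)
side bottle 223 [0.516 0.419 0.031] [0.55  0.449 0.132]
```

```bash
python3 -m jog '[[[0,0.0012,0.025,0,0,0,0.05],[0,0.0012,0.05,0,0,0,0.05],[0,0.0012,0.07,0,0,0,0.05],[0,0.0012,0.08,0,0,0,0.05],[0,0.0012,0.084,0,0,0,0.05],[0,0.0012,0.084,0,0,0,0.05],[0,0.0012,0.084,0,0,0,0.05]]]' | grep -E "ee|ft"
python3 -m jog '[[[0,0,0.001,0,0,0,0.05],[0,0,0.001,0,0,0,0.05],[0,0,0.001,0,0,0,0.05]]]'| grep -E "ee|ft"
python3 -m jog '[[[0,0,0.001,0,0,0,0.05],[0,0,0.001,0,0,0,0.05],[0,0,0.001,0,0,0,0.05]]]'| grep -E "ee|ft"
```

```text
ee_pos: [0.3957, 0.2645, 0.0761]
ft_force: [0.6, -0.1, -0.6]
ee_pos: [0.3954, 0.2645, 0.0749]
ft_force: [0.2, -0.1, -1.0]
ee_pos: [0.3951, 0.2643, 0.0732]
ft_force: [-0.1, -0.2, -1.0]
```

```bash
python3 -m jog '[[[0,0,0.001,0,0,0,0.05],[0,0,0.001,0,0,0,0.05],[0,0,0.001,0,0,0,0.05]]]'| grep -E "ee|ft"
python3 -m jog '[[[0,0,0.001,0,0,0,0.05],[0,0,0.001,0,0,0,0.05],[0,0,0.001,0,0,0,0.05]]]'| grep -E "ee|ft"
python3 -m jog '[[[0,0,0.001,0,0,0,0.05],[0,0,0.001,0,0,0,0.05],[0,0,0.001,0,0,0,0.05]]]'| grep -E "ee|ft"
```

```text
ee_pos: [0.3951, 0.2643, 0.0721]
ft_force: [-0.1, 0.0, -1.5]
ee_pos: [0.3951, 0.2643, 0.0711]
ft_force: [-0.0, 0.2, 0.3]
ee_pos: [0.3952, 0.2644, 0.0708]
ft_force: [-3.5, -1.5, 6.6]
```

```bash
python3 -m jog '[[[0,0,-0.0005,0,0,0,0.07],[0,0,-0.0005,0,0,0,0.08],[0,0,-0.0005,0,0,0,0.093],[0,0,-0.0005,0,0,0,0.093],[0,0,-0.0005,0,0,0,0.093],[0,0,-0.0005,0,0,0,0.093],[0,0,-0.0005,0,0,0,0.093]]]'
python3 -m jog '[[[0,0,-0.01,0,0,0,0.093],[0,0,-0.04,0,0,0,0.093],[0,0,-0.08,0,0,0,0.093],[0,0,-0.12,0,0,0,0.093],[0,0,-0.16,0,0,0,0.093],[0,0,-0.18,0,0,0,0.093],[0,0,-0.18,0,0,0,0.093],[0,0,-0.18,0,0,0,0.093]]]' | grep ee
python3 - <<'E'
from h import *
for n in("top","side"):
    s=eyes.snapshot(n);P=cloud(s).reshape(-1,3)
    if n=="side":cv2.imwrite("pics/side9.png",cv2.resize(s["color"][110:350,170:340],None,fx=2.4,fy=2.4))
    q=P[(np.hypot(P[:,0]-.396,P[:,1]-.264)<.05)&(P[:,2]>.085)&(P[:,2]<.105)];print(n,"tin",len(q),cv2.minEnclosingCircle((q[:,:2]*1000).astype(np.float32)) if len(q) else 0,np.median(q[:,2]))
    for nm in("spool_mid","candle_mid"):print(nm,[np.round(r["position"],3) for r in eyes.search_frame(nm,n)[:1]])
E
```

```text
time_s: 30.22
ee_pos: [0.3952, 0.2643, 0.0706]
tcp_rot: [-0.0, 0.383, 0.924, 0.0]
ft_force: [0.8, 0.6, 0.1]
finger_gap: 0.996
gripper_force: 0.0
ee_pos: [0.3954, 0.2644, 0.2522]
top tin 31 ((402.00738525390625, 241.22824096679688), 17.704858779907227) 0.09393577201386472
spool_mid [array([ 0.576, -0.103,  0.05 ])]
candle_mid [array([ 0.392, -0.299,  0.047])]
side tin 239 ((395.5599670410156, 262.29254150390625), 36.461307525634766) 0.09446979528272825
spool_mid [array([ 0.571, -0.108,  0.039])]
candle_mid [array([ 0.393, -0.315,  0.055])]
```

View pics/side9.png

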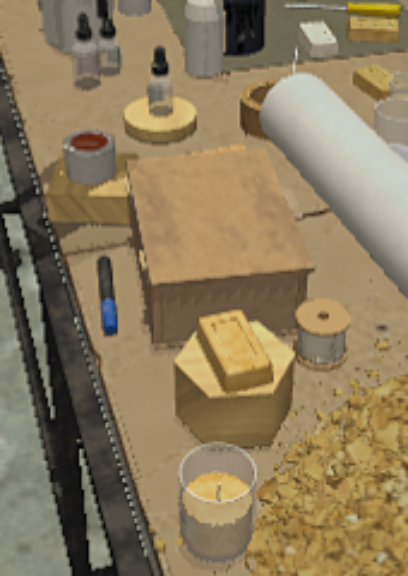

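The crop shows the bottle upright on the round plinth (160,95), the tin on the square plinth (90,155) and the wax flat on the hexagon (235,350). The spool and candle are where they started, and the gripper is clear.

```bash
python3 -c "
from h import *
print(workorder.sign_off())"
```

```text
the job is handed in; nothing more can be done
None
```

I swapped all three props and handed in the job at about 31 s: bottle on the low round plinth, tin on the square one and wax bar flat on the six-sided one. Each measured within about 3 mm of its plinth's centre, the spool and candle are unmoved, and the sign-off gave no verdict.

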